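Make up the blue water coupling

ROBOT

A 6-joint arm with a two-finger parallel gripper is mounted at the origin on the work surface. World frame = base frame: x ahead of the robot, y to its left, z up, the work surface at z = 0. Lengths are in m, angles in rad, forces in N, time in s.
With the tool pointing down it reaches from about 0.425 to 1.125 m from the base axis. Payload 14.9 kg.
Tool frame: the origin (TCP) lies at the very end of the fingers, on their centre line; the grasp point (between the pads) lies 19 mm behind it (r.grip_depth is the x of the grasp point in the tool frame, in m); x points along the fingers, y is the direction in which the jaws open and shut, and the axes are right-handed (so a half turn about x gives the same grasp; the last joint's range is limited). The gripper opens to 91 mm and grips with 3 to 60 N. Pads are 32 mm wide; open, the fingers measure 118 mm over their backs; the gripper's body (76 mm by 178 mm) begins 60 mm behind the grasp point.
Start: joints at [1.118, 0.379, 1.734, -0, 1.028, -0.033], TCP at [0.285, 0.639, 0.214] pointing down, gripper open.
Joint ranges: [-2.77, 2.77], [-0.74, 2.19], [0, 2.66], [-1.06, 4.2], [0.31, 2.87], [-3.08, 3.08]. Speed limits (rad/s): [1.89, 1.89, 2.39, 3.14, 3.14, 3.14].

INTERFACE

Orientations are given as a 3x3 rotation matrix whose columns are the frame's x, y, z axes.
In Python, from bench import r gives the robot as it stands. The module is installed in compiled form; this text tells all that it offers.
- The arm moves only by the tool move_arm, never from a script. Its argument "series" is a list of rows, each a list of 3 entries, a list of its own where there are three numbers: the shift along the tool's x, y, z in cm, then the turn, a rotation vector about the tool's x, y, z in rad, then the closure in counts, from 0 (fully open) to 255 (shut). In form: [[[dx, dy, dz], [wx, wy, wz], fingers], ...]. A call has 1 to 8 rows; each row shifts and turns the pose as measured when the row begins, along the tool's axes as they then stand; what a row does not reach is not made up. A row lasts 1/12 s, in which the tool goes at most 41.7 mm and 7.16 degrees, less where a joint would pass 70% of its speed; a pose out of reach is approached as far as the arm can. A call with a gripper value outside its range is refused whole. The fingers move at their own pace and stop on an object; the grip force is fixed at half the most. Time passes only in rows, so rows that do not move let the fingers close. It gives the time, the measured TCP pose, the force and the opening at its end, in the units of the state.
- r.read_state(): the state, without advancing time (a new reading comes with each control period).
- r.get_image(name): name is "side" or "top"; returns (picture, depth): 384x512x3 uint8, red, green, blue; 384x512 float32, m along the optical axis (not along the pixel's ray), 0 where there is no reading.
- r.camera_model(name): a dict with "vfov" (degrees; the focal length in pixels is half the picture's height over the tangent of half this angle, whatever the lens; pixels are square), "cx", "cy" (the principal point, pixels), "position" and "attitude" of the camera in the world. Camera axes: x right, y down, z forward; pixel columns grow to the right and rows downward; lengths in m; the calibration is good to about 2 mm. A picture is of the moment at which its call begins. camera_model takes no time and is no camera call.
- r.close_job(): hands the job in, once; it reports no verdict.
The state is a dict: "time": time; "qpos": joint angles; "dq": joint speeds; "joint_torque": joint torques, N m; "eef_pos": TCP position; "orientation": TCP orientation; "wrist_force": force on the tool from outside, world axes, zero at the start; "wrist_torque": the same for the moment, N m; "gripper_width": opening from 0.0 (shut) to 1.0 (fully open).
Only numpy, scipy, OpenCV 4.12 (cv2) and the standard library are available. Lean on these libraries where they do the work, as an engineer would, in place of code of your own. Each camera call takes 0.05 s, during which the arm holds its last target.

TASK

Close up the blue water point on the lab bench: turn its blue winged nut clockwise (seen from above) by hand until it is fully home against its stop, then swing the steel spanner that sits on the lock nut just below it clockwise until that is fully home too. Leave the red winged nut as it is, and let go of everything at the end.

Things in the scene. Friction and masses are not known exactly. Their poses are not given: they have to be found in the camera images.
- blue_wing (a point): Centre of the blue wing bar on top of the blue coupling nut, on the nut's vertical turning axis. The upright bar is 60 mm long (along this point's x axis), 12 mm thick (its y axis) and 40 mm high (z); this point is 22 mm above the bar's foot and 18 mm below its top. Below the bar is the nut's round blue collar, 50 mm across and 20 mm high, on a fixed grey-footed pipe stand; the point is 104 mm above the bench and does not shift as the nut turns.
- blue_nut (a joint): Turn of the blue nut in rad: 0 = fully undone, 1.1 = fully home against a hard stop; grows clockwise seen from above, about the vertical axis through blue_wing. It starts between 0 and 0.3. Stays where left; turning takes about 0.15 N m.
- lock_nut (a joint): Turn of the brass hex lock nut under the blue nut, with the spanner that is captive on it, in rad: 0 = loose, 0.9 = fully home against a hard stop; grows clockwise seen from above, about the same vertical axis. It starts between 0 and 0.25. Stays where left; turning takes about 0.4 N m (3 N at the handle's end). It turns independently of the blue nut.
- spanner_grip (a point): A point on the spanner's flat steel handle, 140 mm out from the turning axis and 49 mm above the bench, in the middle of the handle's section. The handle is 18 mm wide, 12 mm thick (43 to 55 mm above the bench, free air beneath), and runs level from the ring round the lock nut to its round end 174 mm from the axis. This point's x axis points outwards along the handle, z up. The handle points roughly towards the robot.
- red_wing_end (a point): Bystander: near one end of the wing bar on the red nut of the other, similar water point, 28 mm from that nut's axis, 104 mm above the bench. The red nut turns as freely as the blue one and must not be turned.

How it is judged:
By the outcome, as a careful person would: the job done as asked, in the order asked, and still so for the second after the job is handed in, with the robot touching nothing.
It also fails if it takes over 50 s, if anything falls off the work surface, if the arm or the gripper's body presses on something with over 40 N, if the wrist force passes 120 N, or if a joint passes its speed limit or range.

## Working session

There is one attempt and no reset: what is moved stays moved. The work goes in short steps, Python scripts to look and compute and a tool call to move; the robot and the scene stay as the last step left them, time stands still between calls to the robot, and variables do not carry over. Pictures are saved under pics/ and viewed, and the job is handed in when it is done.

Besides the shell and the picture viewer there is one more tool, called after ">>>" by a JSON object that holds its "method" and its "body", one argument or row to a line. move_arm: Moves the arm, as the interface text tells. Its arguments: {"type":"object","properties":{"series":{"type":"array","items":{"type":"array"}}},"required":["series"]}

```bash
mkdir -p pics
cat > h.py <<'E'
import numpy as np, cv2
from bench import r
def cam(n):
    m=r.camera_model(n); f=192/np.tan(np.radians(m['vfov'])/2)
    A=np.array(m['attitude']); return f,m['cx'],m['cy'],np.array(m['position']),A
def ray(n,u,v,z):
    f,cx,cy,p,A=cam(n); d=A@np.array([(u-cx)/f,(v-cy)/f,1]); return p+d*(z-p[2])/d[2]
def proj(n,P):
    f,cx,cy,p,A=cam(n); q=A.T@(np.array(P)-p); return cx+f*q[0]/q[2],cy+f*q[1]/q[2]
def cloud(n,d):
    f,cx,cy,p,A=cam(n); v,u=np.mgrid[:384,:512]
    return p+(np.stack([(u-cx)/f*d,(v-cy)/f*d,d],-1))@A.T
E
python3 - <<'E'
from h import *
for n in('top','side'):
    im,d=r.get_image(n); np.savez(f'{n}0.npz',im=im,d=d); cv2.imwrite(f'pics/{n}0.png',im[:,:,::-1]); print(n,r.camera_model(n),(d==0).sum())
print(r.read_state())
E
```

```text
top {'vfov': 50.21220555328018, 'cx': 250.6790778873779, 'cy': 189.97658655183014, 'position': array([ 0.47016982, -0.03753791,  1.05906202]), 'attitude': array([[ 0.00748018, -0.99294881,  0.1183077 ],
       [-0.99980155, -0.00961092, -0.01744991],
       [ 0.01846391, -0.1181537 , -0.99282364]])} 787
side {'vfov': 48.75700104226054, 'cx': 253.4074279182291, 'cy': 188.92257889449363, 'position': array([0.53106281, 0.66277478, 0.52593258]), 'attitude': array([[-0.9954795 , -0.05697173,  0.07599203],
       [-0.09475101,  0.54059774, -0.83592843],
       [ 0.00654316, -0.83934993, -0.54355209]])} 798
{'time': 0.1, 'qpos': array([ 1.11772913e+00,  3.79324565e-01,  1.73470276e+00, -2.65055543e-05,
        1.02852542e+00, -3.32982556e-02]), 'dq': array([ 0.00020014, -0.00169771, -0.00226627, -0.00087884,  0.00072662,
       -0.00030855]), 'joint_torque': array([ 1.01059188e-03, -7.65045476e+01, -4.35293734e+01,  6.52180589e-02,
        3.97770898e-02,  2.18857303e-05]), 'eef_pos': array([0.28514181, 0.63891067, 0.21338564]), 'orientation': array([[-3.99841378e-04,  4.07536776e-01,  9.13188708e-01],
       [-8.73159228e-04,  9.13188291e-01, -4.07536972e-01],
       [-9.99999539e-01, -9.60309292e-04, -9.28596781e-06]]), 'wrist_force': array([0.18440202, 0.55362612, 0.32207978]), 'wrist_torque': array([ 0.00917164, -0.00747967, -0.01451976]), 'gripper_width': 0.9988100305924582}
```

View pics/top0.png

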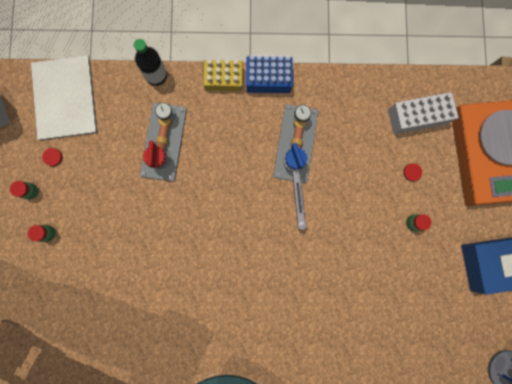

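View pics/side0.png

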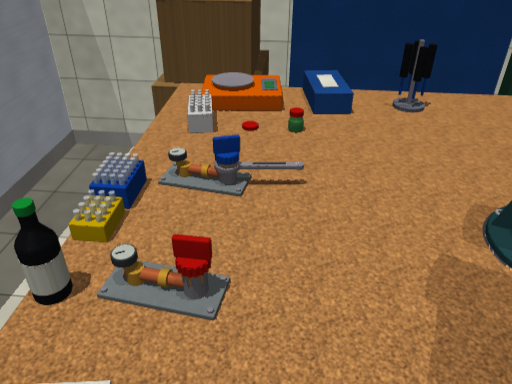

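The top view shows the blue nut at about (296,158), with the spanner handle running to (302,227) and the red nut at (153,154). The side view shows the blue bar at (227,148), with the handle end at (302,167). Next I'll measure these.

Run:
```python
from h import *
for n in('top','side'):
    z=np.load(f'{n}0.npz'); im,d=z['im'],z['d']; C=cloud(n,d)
    hsv=cv2.cvtColor(im,cv2.COLOR_RGB2HSV)
    v,u=np.mgrid[:384,:512]
    for nm,roi,hue in (('blue',((270,320,140,175) if n=='top' else (205,250,130,170)),(105,130)),('red',((135,170,135,172) if n=='top' else (165,215,230,275)),None)):
        H=hsv[...,0]
        hm=((H>105)&(H<130)) if hue else ((H<6)|(H>174))
        m=hm&(hsv[...,1]>150)&(u>roi[0])&(u<roi[1])&(v>roi[2])&(v<roi[3])&(d>0)
        P=C[m]; print(n,nm,len(P),'z pct',np.percentile(P[:,2],[2,25,50,75,98]).round(3))
        if n=='top':
            for lo in (.095,.110):
                Q=P[P[:,2]>lo]; k=m&(C[...,2]>lo)
                uv=np.argwhere(k)[:,::-1]
                W=np.array([ray(n,a,b,.122) for a,b in uv])
                c=W.mean(0)[:2]; w,V=np.linalg.eigh(np.cov(W[:,:2].T))
                print(lo,len(Q),'c',c.round(4),'ax',V[:,1].round(3),np.degrees(np.arctan2(V[1,1],V[0,1])).round(1),np.sqrt(w*12).round(4), cv2.minAreaRect((W[:,:2]*1000).astype(np.float32)))
        else:
            Q=P[P[:,2]>.09]; w,V=np.linalg.eigh(np.cov(Q[:,:2].T)); print(Q.mean(0).round(4),V[:,1].round(3),np.degrees(np.arctan2(V[1,1],V[0,1])).round(1),Q.min(0).round(3),Q.max(0).round(3))
    m=(C[...,2]>.035)&(C[...,2]<.065)&(hsv[...,1]<70)&(d>0)
    m&=(u>280)&(u<315)&(v>165)&(v<235) if n=='top' else (u>240)&(u<310)&(v>155)&(v<178)
    uv=np.argwhere(m)[:,::-1]; W=np.array([ray(n,a,b,.055) for a,b in uv])[:,:2]
    l=cv2.fitLine(W.astype(np.float32),cv2.DIST_HUBER,0,.01,.01).ravel()
    print(n,'spanner',len(W),l.round(4),np.degrees(np.arctan2(l[1],l[0])).round(1),W.min(0).round(4),W.max(0).round(4),C[m][:,2].mean())
for n in('top','side'):
    im=np.load(f'{n}0.npz')['im']; c=im[130:240,260:340] if n=='top' else im[120:200,150:320]
    cv2.imwrite(f'pics/{n}0c.png',cv2.resize(c,None,fx=4.5 if n=='side' else 5,fy=4.5 if n=='side' else 5,interpolation=2)[:,:,::-1])
```

```text
top blue 332 z pct [0.08  0.084 0.088 0.12  0.124]
0.095 149 c [ 0.6624 -0.1628] ax [-0.95  -0.312] -161.8 [0.0152 0.0535] ((663.8992919921875, -162.47210693359375), (56.623043060302734, 15.802091598510742), 19.196115493774414)
0.11 123 c [ 0.6638 -0.1637] ax [-0.942 -0.335] -160.4 [0.0126 0.0531] ((665.0232543945312, -163.4562225341797), (55.145450592041016, 13.066570281982422), 19.425209045410156)
top red 385 z pct [0.071 0.083 0.086 0.119 0.124]
0.095 163 c [0.6633 0.1783] ax [-1.     0.014] 179.2 [0.0161 0.0538] ((664.7338256835938, 178.8126678466797), (59.100284576416016, 16.14813804626465), 2.0191545486450195)
0.11 132 c [0.6643 0.1798] ax [-0.999  0.042] 177.6 [0.0131 0.0542] ((665.91943359375, 180.0089569091797), (56.64480209350586, 13.840523719787598), 2.0355043411254883)
top spanner 469 [ 0.9926  0.1213  0.5726 -0.1723] 7.0 [ 0.4973 -0.189 ] [ 0.6508 -0.1402] 0.05446624568433784
side blue 668 z pct [0.068 0.083 0.094 0.11  0.122]
[ 0.6673 -0.1578  0.1077] [-0.947 -0.323] -161.2 [ 0.641 -0.171  0.09 ] [ 0.695 -0.146  0.123]
side red 1372 z pct [0.069 0.084 0.094 0.112 0.123]
[0.6667 0.1873 0.1094] [-0.999  0.042] 177.6 [0.638 0.178 0.09 ] [0.697 0.192 0.125]
side spanner 441 [ 0.9941  0.1081  0.5646 -0.1641] 6.2 [ 0.4956 -0.189 ] [ 0.6355 -0.1434] 0.05293700553846506
```

View pics/top0c.png

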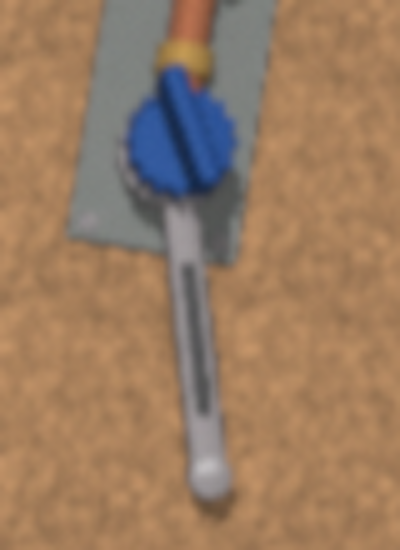

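View pics/side0c.png

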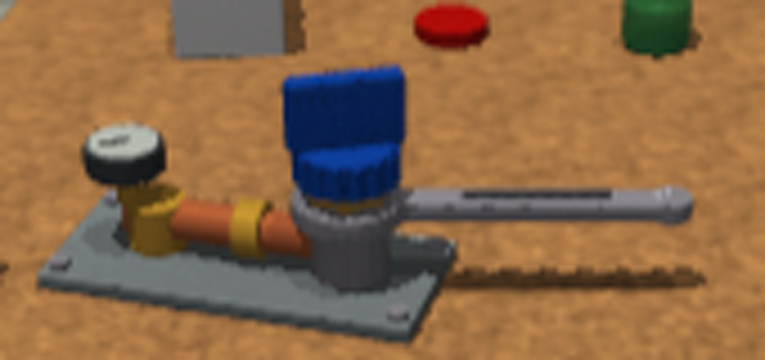

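>>> {"method": "move_arm", "body": {
  "series": [
    [[0,-2.6,3.05],[0,0,0],0],
    [[0,-2.6,3.05],[0,0,0],0],
    [[0,-2.6,3.05],[0,0,0],0],
    [[0,-2.6,3.05],[0,0,0],0],
    [[0,-2.6,3.05],[0,0,0],0],
    [[0,-2.6,3.05],[0,0,0],0],
    [[0,-2.6,3.05],[0,0,0],0],
    [[0,-2.6,3.05],[0,0,0],0]
  ]
}}

```text
time: 0.77
eef_pos: [0.4235, 0.3433, 0.2107]
orientation: [[-0.002, 0.399, 0.917], [-0.002, 0.917, -0.399], [-1.0, -0.002, -0.001]]
wrist_force: [2.3, 0.1, 0.1]
gripper_width: 1.001
```

>>> {"method": "move_arm", "body": {
  "series": [
    [[0,-2.6,3.05],[0,0,0],0],
    [[0,-2.6,3.05],[0,0,0],0],
    [[0,-2.6,3.05],[0,0,0],0],
    [[0,-2.6,3.05],[0,0,0],0],
    [[0,-2.6,3.05],[0,0,0],0],
    [[0,-2.6,3.05],[0,0,0],0],
    [[0,-2.6,3.05],[0,0,0],0],
    [[0,-2.6,3.05],[0,0,0],0]
  ]
}}

```text
time: 1.43
eef_pos: [0.5655, 0.0415, 0.2106]
orientation: [[-0.003, 0.399, 0.917], [-0.002, 0.917, -0.399], [-1.0, -0.003, -0.002]]
wrist_force: [0.5, 0.8, 0.2]
gripper_width: 0.999
```

```bash
cat > to.py <<'E'
import sys; from h import *
# usage: x y z yaw_deg(of tool y)
x,y,z,yaw=map(float,sys.argv[1:5]); s=r.read_state(); R=np.array(s['orientation'])
from scipy.spatial.transform import Rotation as Ro
c,q=np.cos(np.radians(yaw)),np.sin(np.radians(yaw))
T=np.array([[0,c,q],[0,q,-c],[-1,0,0]])
print('t',s['time'],'pos',s['eef_pos'].round(4),'yaw',np.degrees(np.arctan2(R[1,1],R[0,1])).round(2),'q',s['qpos'].round(2),'F',s['wrist_force'].round(1),'T',s['wrist_torque'].round(2),'w',round(s['gripper_width'],3))
print('shift cm',(R.T@(np.array([x,y,z])-s['eef_pos'])*100).round(2),'turn',Ro.from_matrix(R.T@T).as_rotvec().round(3))
E
python3 to.py .6655 -.163 .2 109.5
```

```text
t 1.4333 pos [0.5655 0.0415 0.2106] yaw 66.5 q [ 0.03  0.18  2.01 -0.    0.96 -1.13] F [0.5 0.8 0.2] T [ 0.01 -0.02  0.  ] w 0.999
shift cm [  1.07 -14.76  17.33] turn [-0.75  -0.003  0.002]
```

>>> {"method": "move_arm", "body": {
  "series": [
    [[0,-2.5,2.9],[0,0,0],0],
    [[0,-2.5,2.9],[0,0,0],0],
    [[0,-2.5,2.9],[0,0,0],0],
    [[0,-2.5,2.9],[0,0,0],0],
    [[0,-2.5,2.9],[0,0,0],0],
    [[0,-2.3,2.7],[0,0,0],0],
    [[0,0,0],[-0.12,0,0],0],
    [[0,0,0],[-0.12,0,0],0]
  ]
}}

```text
time: 2.1
eef_pos: [0.668, -0.1827, 0.2084]
orientation: [[-0.004, 0.173, 0.985], [-0.002, 0.985, -0.173], [-1.0, -0.003, -0.004]]
wrist_force: [-0.1, 0.3, -0.6]
gripper_width: 1.003
```

>>> {"method": "move_arm", "body": {
  "series": [
    [[0,0,0],[-0.12,0,0],0],
    [[0,0,0],[-0.12,0,0],0],
    [[0,0,0],[-0.12,0,0],0],
    [[0,0,0],[-0.12,0,0],0],
    [[0,0,0],[0,0,0],0]
  ]
}}

```text
time: 2.52
eef_pos: [0.667, -0.1847, 0.2058]
orientation: [[-0.008, -0.327, 0.945], [-0.001, 0.945, 0.327], [-1.0, 0.002, -0.008]]
wrist_force: [0.0, -0.0, -0.4]
gripper_width: 0.997
```

```bash
python3 to.py .6655 -.163 .092 109.5
```

```text
t 2.5167 pos [ 0.667  -0.1847  0.2058] yaw 109.06 q [-0.3   0.38  1.75 -0.    1.02 -2.2 ] F [ 0.  -0.  -0.4] T [ 0.08  0.04 -0.07] w 0.997
shift cm [11.38  2.09  0.65] turn [-0.008 -0.008 -0.002]
```

>>> {"method": "move_arm", "body": {
  "series": [
    [[1.0,2.1,0.65],[-0.008,-0.008,0],0],
    [[2,0,0],[0,0,0],0],
    [[0,0,0],[0,0,0],0]
  ]
}}

```text
time: 2.77
eef_pos: [0.6663, -0.1624, 0.1753]
orientation: [[0.001, -0.323, 0.946], [0.002, 0.946, 0.323], [-1.0, 0.001, 0.001]]
wrist_force: [-0.6, -0.0, -1.6]
gripper_width: 1.0
```

```bash
python3 to.py .6655 -.163 .092 109.5
python3 - <<'E'
from h import *
im,d=r.get_image('side'); cv2.imwrite('pics/s1.png',cv2.resize(im[60:220,120:330],None,fx=3.5,fy=3.5)[:,:,::-1])
E
```

```text
t 2.7667 pos [ 0.6663 -0.1624  0.1753] yaw 108.85 q [-0.27  0.4   1.78  0.    0.96 -2.17] F [-0.6 -0.  -1.6] T [0.05 0.04 0.05] w 1.0
shift cm [ 8.33 -0.04 -0.11] turn [-0.011  0.001 -0.001]
```

View pics/s1.png

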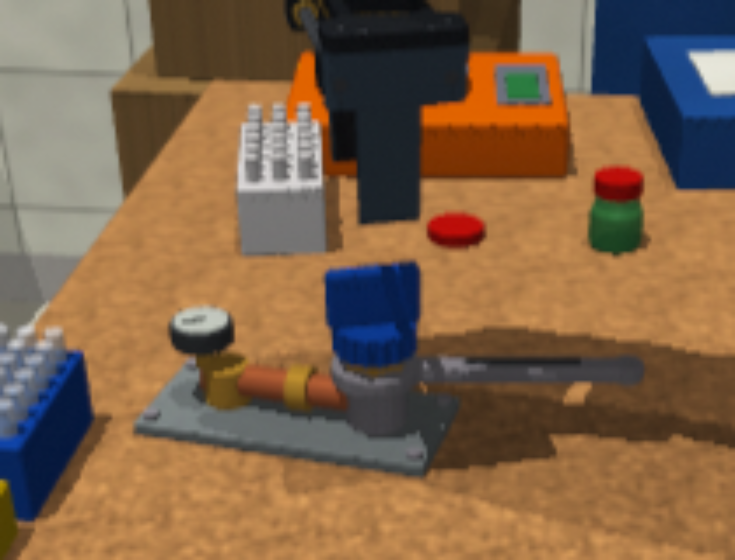

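The open gripper is centred above the blue bar, with the near finger at (390,170) in the crop and the bar at (372,295). Now I'll descend and grip.

>>> {"method": "move_arm", "body": {
  "series": [
    [[2.0,0,-0.1],[-0.011,0,0],0],
    [[2.0,0,0],[0,0,0],0],
    [[1.8,0,0],[0,0,0],0],
    [[1.2,0,0],[0,0,0],0],
    [[0.5,0,0],[0,0,0],0],
    [[0,0,0],[0,0,0],0]
  ]
}}

```text
time: 3.32
eef_pos: [0.6698, -0.1647, 0.1056]
orientation: [[0.008, -0.321, 0.947], [-0.0, 0.947, 0.321], [-1.0, -0.003, 0.007]]
wrist_force: [-0.5, -0.3, 0.2]
gripper_width: 0.998
```

```bash
python3 to.py .6655 -.163 .092 109.5
```

```text
t 3.3167 pos [ 0.6698 -0.1647  0.1056] yaw 108.74 q [-0.28  0.49  1.8   0.    0.84 -2.17] F [-0.5 -0.3  0.2] T [ 0.04  0.05 -0.05] w 0.998
shift cm [ 1.35  0.3  -0.36] turn [-0.013  0.007  0.003]
```

>>> {"method": "move_arm", "body": {
  "series": [
    [[0.7,0.3,-0.36],[-0.013,0.007,0.003],0],
    [[0.6,0,0],[0,0,0],0],
    [[0,0,0],[0,0,0],0]
  ]
}}

```text
time: 3.57
eef_pos: [0.6663, -0.1634, 0.094]
orientation: [[0.002, -0.333, 0.943], [-0.001, 0.943, 0.333], [-1.0, -0.001, 0.002]]
wrist_force: [-0.4, 0.6, -0.2]
gripper_width: 1.001
```

```bash
python3 to.py .6655 -.163 .092 109.5
```

```text
t 3.5667 pos [ 0.6663 -0.1634  0.094 ] yaw 109.47 q [-0.27  0.51  1.8   0.    0.83 -2.19] F [-0.4  0.6 -0.2] T [ 0.08 -0.01 -0.  ] w 1.001
shift cm [ 0.2   0.07 -0.07] turn [-0.001  0.002  0.001]
```

>>> {"method": "move_arm", "body": {
  "series": [
    [[0,0,0],[0,0,0],255],
    [[0,0,0],[0,0,0],255],
    [[0,0,0],[0,0,0],255],
    [[0,0,0],[0,0,0],255],
    [[0,0,0],[0,0,0],255],
    [[0,0,0],[0,0,0],255],
    [[0,0,0],[0,0,0],255],
    [[0,0,0],[0,0,0],255]
  ]
}}

```text
time: 4.23
eef_pos: [0.6675, -0.1637, 0.0961]
orientation: [[0.005, -0.333, 0.943], [-0.001, 0.943, 0.333], [-1.0, -0.003, 0.004]]
wrist_force: [0.9, 0.2, 1.0]
gripper_width: 0.449
```

```bash
python3 to.py .6655 -.163 .092 109.5
```

```text
t 4.2333 pos [ 0.6675 -0.1637  0.0961] yaw 109.45 q [-0.27  0.5   1.8  -0.    0.83 -2.18] F [0.9 0.2 1. ] T [ 0.05  0.02 -0.01] w 0.449
shift cm [ 0.41  0.13 -0.17] turn [-0.001  0.004  0.003]
```

>>> {"method": "move_arm", "body": {
  "series": [
    [[0.3,0.1,-0.15],[0,0.004,0.003],255],
    [[0,0,0],[0,0,0],255],
    [[0,0,0],[0,0,0],255],
    [[0,0,0],[0,0,0],255],
    [[0,0,0],[0,0,0],255],
    [[0,0,0],[0,0,0],255],
    [[0,0,0],[0,0,0],255],
    [[0,0,0],[0,0,0],255]
  ]
}}

```text
time: 4.9
eef_pos: [0.6663, -0.1653, 0.0927]
orientation: [[0.001, -0.333, 0.943], [-0.002, 0.943, 0.333], [-1.0, -0.002, 0.0]]
wrist_force: [0.4, -0.6, -0.7]
gripper_width: 0.129
```

```bash
python3 to.py .6655 -.163 .092 109.5
```

```text
t 4.9 pos [ 0.6663 -0.1653  0.0927] yaw 109.43 q [-0.28  0.51  1.8  -0.    0.83 -2.18] F [ 0.4 -0.6 -0.7] T [ 0.19  0.07 -0.01] w 0.129
shift cm [0.07 0.24 0.01] turn [-0.001  0.     0.002]
```

>>> {"method": "move_arm", "body": {
  "series": [
    [[0,0,0],[0,0,0],255],
    [[0,0,0],[0.06,0,0],255],
    [[0,0,0],[0.08,0,0],255],
    [[0,0,0],[0.08,0,0],255],
    [[0,0,0],[0.08,0,0],255],
    [[0,0,0],[0.08,0,0],255]
  ]
}}

```text
time: 5.4
eef_pos: [0.6661, -0.1642, 0.0927]
orientation: [[0.001, 0.052, 0.999], [-0.002, 0.999, -0.052], [-1.0, -0.001, 0.001]]
wrist_force: [0.8, 1.5, 0.7]
gripper_width: 0.129
```

```bash
python3 to.py .6655 -.1645 .092 90
```

```text
t 5.4 pos [ 0.6661 -0.1642  0.0927] yaw 87.01 q [-0.28  0.51  1.8  -0.    0.83 -1.79] F [0.8 1.5 0.7] T [ 0.59 -0.05  0.19] w 0.129
shift cm [ 0.07 -0.03 -0.06] turn [-0.052  0.001  0.001]
```

>>> {"method": "move_arm", "body": {
  "series": [
    [[0,0,0],[0.08,0,0],255],
    [[0,0,0],[0.08,0,0],255],
    [[0,0,0],[0.08,0,0],255],
    [[0,0,0],[0.08,0,0],255]
  ]
}}

```text
time: 5.73
eef_pos: [0.6663, -0.1632, 0.0927]
orientation: [[0.001, 0.378, 0.926], [-0.001, 0.926, -0.378], [-1.0, -0.001, 0.001]]
wrist_force: [1.5, 0.7, -1.4]
gripper_width: 0.134
```

```bash
python3 to.py .6655 -.1645 .092 60
```

```text
t 5.7333 pos [ 0.6663 -0.1632  0.0927] yaw 67.82 q [-0.27  0.51  1.8  -0.    0.83 -1.46] F [ 1.5  0.7 -1.4] T [ 0.52 -0.07  0.15] w 0.134
shift cm [ 0.07 -0.15 -0.03] turn [0.136 0.001 0.001]
```

>>> {"method": "move_arm", "body": {
  "series": [
    [[0,0,0],[0.04,0,0],255],
    [[0,0,0],[0.04,0,0],255],
    [[0,0,0],[0.03,0,0],255]
  ]
}}

```text
time: 5.98
eef_pos: [0.6665, -0.1629, 0.0927]
orientation: [[0.001, 0.484, 0.875], [-0.002, 0.875, -0.484], [-1.0, -0.001, 0.002]]
wrist_force: [0.9, -0.4, -0.5]
gripper_width: 0.133
```

```bash
python3 to.py .6655 -.1645 .092 60
```

```text
t 5.9833 pos [ 0.6665 -0.1629  0.0927] yaw 61.04 q [-0.27  0.51  1.8  -0.    0.83 -1.34] F [ 0.9 -0.4 -0.5] T [0.26 0.02 0.15] w 0.133
shift cm [ 0.07 -0.18 -0.01] turn [0.018 0.002 0.001]
```

>>> {"method": "move_arm", "body": {
  "series": [
    [[0,0,0],[0.04,0,0],255],
    [[0,0,0],[0.03,0,0],255]
  ]
}}

```text
time: 6.15
eef_pos: [0.6666, -0.1627, 0.0927]
orientation: [[0.001, 0.547, 0.837], [-0.002, 0.837, -0.547], [-1.0, -0.001, 0.002]]
wrist_force: [1.4, -0.8, -0.8]
gripper_width: 0.129
```

```bash
python3 to.py .6655 -.1645 .092 60
```

```text
t 6.15 pos [ 0.6666 -0.1627  0.0927] yaw 56.87 q [-0.27  0.51  1.8  -0.    0.83 -1.26] F [ 1.4 -0.8 -0.8] T [0.28 0.04 0.15] w 0.129
shift cm [ 0.07 -0.21  0.01] turn [-0.055  0.002  0.001]
```

>>> {"method": "move_arm", "body": {
  "series": [
    [[0,0,0],[0.03,0,0],255],
    [[0,0,0],[0.03,0,0],255]
  ]
}}

```text
time: 6.32
eef_pos: [0.6667, -0.1626, 0.0927]
orientation: [[0.002, 0.598, 0.802], [-0.002, 0.802, -0.598], [-1.0, -0.001, 0.003]]
wrist_force: [1.5, -0.6, 0.2]
gripper_width: 0.132
```

```bash
python3 to.py .6655 -.1645 .092 60
```

```text
t 6.3167 pos [ 0.6667 -0.1626  0.0927] yaw 53.29 q [-0.27  0.51  1.8  -0.    0.83 -1.2 ] F [ 1.5 -0.6  0.2] T [ 0.25 -0.02  0.16] w 0.132
shift cm [ 0.07 -0.23  0.02] turn [-0.117  0.002  0.001]
```

>>> {"method": "move_arm", "body": {
  "series": [
    [[0,0,0],[0.03,0,0],255],
    [[0,0,0],[0.03,0,0],255]
  ]
}}

```text
time: 6.48
eef_pos: [0.6668, -0.1624, 0.0927]
orientation: [[0.002, 0.647, 0.763], [-0.002, 0.763, -0.647], [-1.0, -0.001, 0.003]]
wrist_force: [1.8, -1.0, -1.0]
gripper_width: 0.128
```

```bash
python3 to.py .6655 -.1645 .092 60
```

```text
t 6.4833 pos [ 0.6668 -0.1624  0.0927] yaw 49.72 q [-0.27  0.51  1.8  -0.    0.83 -1.14] F [ 1.8 -1.  -1. ] T [0.3  0.02 0.12] w 0.128
shift cm [ 0.07 -0.24  0.04] turn [-0.179  0.003  0.001]
```

>>> {"method": "move_arm", "body": {
  "series": [
    [[0,0,0],[0.03,0,0],255],
    [[0,0,0],[0.03,0,0],255]
  ]
}}

```text
time: 6.65
eef_pos: [0.6668, -0.1624, 0.0928]
orientation: [[0.002, 0.691, 0.723], [-0.003, 0.723, -0.691], [-1.0, -0.001, 0.003]]
wrist_force: [0.2, -0.6, 1.8]
gripper_width: 0.142
```

```bash
python3 to.py .6655 -.1645 .092 60
```

```text
t 6.65 pos [ 0.6668 -0.1624  0.0928] yaw 46.28 q [-0.27  0.51  1.8  -0.    0.83 -1.08] F [ 0.2 -0.6  1.8] T [0.13 0.1  1.11] w 0.142
shift cm [ 0.08 -0.25  0.05] turn [-0.24   0.003  0.002]
```

>>> {"method": "move_arm", "body": {
  "series": [
    [[0,0,0],[0.03,0,0],255],
    [[0,0,0],[0.02,0,0],255]
  ]
}}

```text
time: 6.82
eef_pos: [0.6666, -0.1622, 0.0927]
orientation: [[0.001, 0.726, 0.688], [-0.004, 0.688, -0.726], [-1.0, -0.002, 0.004]]
wrist_force: [-0.9, -0.9, -0.1]
gripper_width: 0.156
```

```bash
python3 to.py .6655 -.1645 .092 60
```

```text
t 6.8167 pos [ 0.6666 -0.1622  0.0927] yaw 43.46 q [-0.27  0.51  1.8  -0.01  0.83 -1.03] F [-0.9 -0.9 -0.1] T [0.03 0.13 1.31] w 0.156
shift cm [ 0.07 -0.23  0.09] turn [-0.289  0.003  0.003]
```

The wrist torque jumped from 0.15 to 1.3 N m and the jaws are being pried apart, so the nut is at its stop. I'll release it where it is.

>>> {"method": "move_arm", "body": {
  "series": [
    [[0,0,0],[0,0,0],90],
    [[0,0,0],[0,0,0],90],
    [[0,0,0],[0,0,0],90],
    [[0,0,0],[0,0,0],90],
    [[0,0,0],[0,0,0],90],
    [[0,0,0],[0,0,0],90]
  ]
}}

```text
time: 7.32
eef_pos: [0.6666, -0.1621, 0.0927]
orientation: [[0.001, 0.726, 0.688], [-0.004, 0.688, -0.726], [-1.0, -0.002, 0.004]]
wrist_force: [-0.1, 0.2, -0.4]
gripper_width: 0.567
```

```bash
python3 to.py .6655 -.1645 .092 46
```

```text
t 7.3167 pos [ 0.6666 -0.1621  0.0927] yaw 43.45 q [-0.27  0.51  1.8  -0.    0.83 -1.03] F [-0.1  0.2 -0.4] T [-0.01 -0.02 -0.05] w 0.567
shift cm [ 0.07 -0.25  0.1 ] turn [-0.044  0.004  0.002]
```

>>> {"method": "move_arm", "body": {
  "series": [
    [[-2.5,0,0],[0,0,0],90],
    [[-4,0,0],[0,0,0],90],
    [[-4,0,0],[0,0,0],90],
    [[0,1.0,-3.9],[-0.1,0,0],90],
    [[0,0.6,-4.0],[-0.1,0,0],90],
    [[0,0.2,-4.0],[-0.1,0,0],90],
    [[0,-0.2,-4.0],[-0.1,0,0],90],
    [[0,0,-4.0],[0,0,0],90]
  ]
}}

```text
time: 7.98
eef_pos: [0.5166, -0.0365, 0.2018]
orientation: [[0.006, 0.386, 0.922], [-0.004, 0.922, -0.386], [-1.0, -0.001, 0.007]]
wrist_force: [0.8, 0.7, 1.0]
gripper_width: 0.647
```

>>> {"method": "move_arm", "body": {
  "series": [
    [[0,4.0,0],[0,0,0],90],
    [[0,4.0,0],[0,0,0],90],
    [[0,4.0,0],[0,0,0],90],
    [[0,0,0],[0,0,0],90]
  ]
}}

```text
time: 8.32
eef_pos: [0.5528, 0.0799, 0.2008]
orientation: [[0.002, 0.387, 0.922], [-0.003, 0.922, -0.387], [-1.0, -0.002, 0.002]]
wrist_force: [-0.5, -0.2, -0.4]
gripper_width: 0.645
```

```bash
python3 to.py .5275 -.18 .15 97
python3 - <<'E'
from h import *
for n in('top','side'):
    im,d=r.get_image(n); np.savez(f'{n}1.npz',im=im,d=d)
    c=im[110:260,120:340] if n=='top' else im[90:320,90:320]
    cv2.imwrite(f'pics/{n}2.png',cv2.resize(c,None,fx=2.5,fy=2.5,interpolation=2)[:,:,::-1])
    hsv=cv2.cvtColor(im,cv2.COLOR_RGB2HSV); C=cloud(n,d); v,u=np.mgrid[:384,:512]
    for z0,z1,x0,x1,y0,y1,s,zz,nm in((.11,.13,.62,.71,-.21,-.11,1,.122,'blue'),(.11,.13,.62,.71,.13,.23,1,.122,'red'),(.05,.06,.505,.62,-.22,-.11,0,.055,'sp')):
        m=(C[...,2]>z0)&(C[...,2]<z1)&(C[...,0]>x0)&(C[...,0]<x1)&(C[...,1]>y0)&(C[...,1]<y1)
        if s: m&=hsv[...,1]>120
        P=C[m][:,:2]
        if len(P)<10: print(n,nm,len(P)); continue
        W=np.array([ray(n,a,b,zz)[:2] for b,a in np.argwhere(m)])
        for Q in (P,W):
            w,V=np.linalg.eigh(np.cov(Q.T)); print(n,nm,len(Q),Q.mean(0).round(4),(np.degrees(np.arctan2(V[1,1],V[0,1]))%180).round(1),np.sqrt(12*w).round(4))
E
```

```text
t 8.3167 pos [0.5528 0.0799 0.2008] yaw 67.26 q [ 0.1   0.17  2.03 -0.    0.94 -1.07] F [-0.5 -0.2 -0.4] T [ 0.03  0.03 -0.05] w 0.645
shift cm [  5.15 -24.94   7.7 ] turn [-0.519  0.002  0.003]
top blue 124 [ 0.6656 -0.1618] 138.7 [0.0118 0.057 ]
top blue 124 [ 0.6654 -0.1617] 138.8 [0.0118 0.0574]
top red 67 [0.6795 0.1796] 173.1 [0.0112 0.0288]
top red 67 [0.6792 0.1792] 175.4 [0.0128 0.029 ]
top sp 338 [ 0.5627 -0.1741] 6.1 [0.0183 0.1163]
top sp 338 [ 0.5627 -0.1741] 6.1 [0.0184 0.1163]
side blue 132 [ 0.666  -0.1567] 140.3 [0.0073 0.0601]
side blue 132 [ 0.6646 -0.1484] 132.4 [0.0216 0.064 ]
side red 415 [0.6669 0.186 ] 177.8 [0.0102 0.059 ]
side red 415 [0.6658 0.1899] 175.1 [0.0237 0.0589]
side sp 153 [ 0.5493 -0.1708] 5.7 [0.0165 0.1289]
side sp 153 [ 0.5493 -0.1703] 6.1 [0.0247 0.1289]
```

View pics/top2.png

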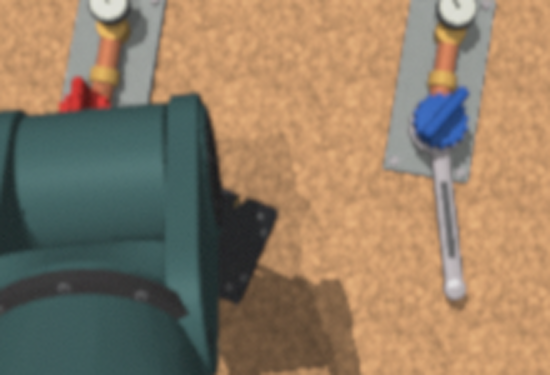

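View pics/side2.png

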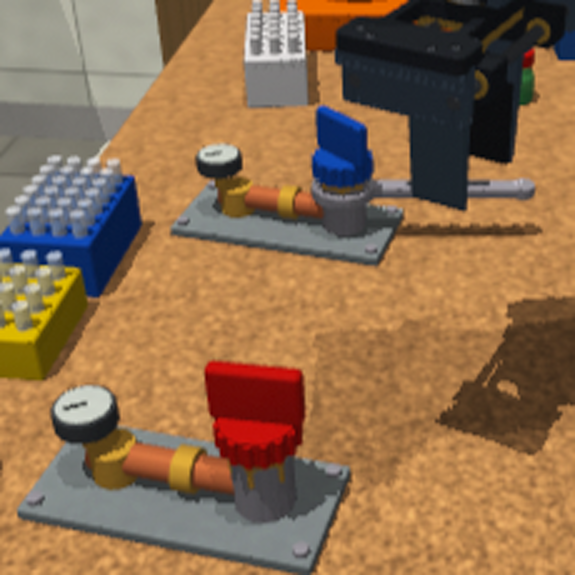

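The blue bar now lies at 138.7° and started at 19.3°, so it has turned about 60.5°. That agrees with the torque stop. The red bar is unchanged at (252,395) in the side crop, at 177.8°. In the top crop the spanner runs from (442,155) to (455,288), and I'm heading there next.

>>> {"method": "move_arm", "body": {
  "series": [
    [[0,-3.8,1.1],[0,0,0],90],
    [[0,-3.9,1.1],[0,0,0],90],
    [[0,-3.9,1.1],[0,0,0],90],
    [[0,-3.9,1.1],[0,0,0],90],
    [[0,-3.9,1.1],[0,0,0],90],
    [[0,-3.0,1.0],[0,0,0],90],
    [[1,0,0],[-0.12,0,0],90],
    [[1,0,0],[-0.12,0,0],90]
  ]
}}

```text
time: 9.08
eef_pos: [0.5198, -0.1702, 0.1825]
orientation: [[0.002, 0.155, 0.988], [-0.006, 0.988, -0.155], [-1.0, -0.005, 0.003]]
wrist_force: [0.6, 0.7, -0.4]
gripper_width: 0.646
```

>>> {"method": "move_arm", "body": {
  "series": [
    [[1,0,0],[-0.12,0,0],90],
    [[1,0,0],[-0.12,0,0],90],
    [[0,0,0],[0,0,0],90]
  ]
}}

```text
time: 9.33
eef_pos: [0.5162, -0.1752, 0.1603]
orientation: [[0.0, -0.096, 0.995], [-0.005, 0.995, 0.096], [-1.0, -0.005, -0.0]]
wrist_force: [-1.1, 0.1, -0.3]
gripper_width: 0.646
```

```bash
python3 to.py .5263 -.178 .12 96.1
```

```text
t 9.3333 pos [ 0.5162 -0.1752  0.1603] yaw 95.48 q [-0.37  0.21  2.08 -0.01  0.85 -2.03] F [-1.1  0.1 -0.3] T [ 0.11  0.02 -0.03] w 0.646
shift cm [ 4.03 -0.36  0.98] turn [-0.011 -0.     0.005]
```

>>> {"method": "move_arm", "body": {
  "series": [
    [[2,-0.35,1.0],[-0.011,0,0.005],90],
    [[2,0,0],[0,0,0],90],
    [[2,0,0],[0,0,0],90],
    [[1.5,0,0],[0,0,0],90],
    [[0,0,0],[0,0,0],90]
  ]
}}

```text
time: 9.75
eef_pos: [0.5255, -0.1825, 0.0854]
orientation: [[0.002, -0.082, 0.997], [-0.001, 0.997, 0.082], [-1.0, -0.002, 0.002]]
wrist_force: [-0.8, -0.2, 0.2]
gripper_width: 0.647
```

```bash
python3 to.py .5263 -.178 .032 96.1
```

```text
t 9.75 pos [ 0.5255 -0.1825  0.0854] yaw 94.69 q [-0.38  0.35  2.07 -0.    0.72 -2.03] F [-0.8 -0.2  0.2] T [0.04 0.03 0.06] w 0.647
shift cm [5.34 0.45 0.1 ] turn [-0.025  0.002  0.002]
```

>>> {"method": "move_arm", "body": {
  "series": [
    [[1.5,0.45,0.1],[-0.025,0,0],90],
    [[1.5,0,0],[0,0,0],90],
    [[1.3,0,0],[0,0,0],90],
    [[0.5,0,0],[0,0,0],90],
    [[0,0,0],[0,0,0],90]
  ]
}}

```text
time: 10.17
eef_pos: [0.5267, -0.1807, 0.0396]
orientation: [[0.005, -0.092, 0.996], [-0.002, 0.996, 0.092], [-1.0, -0.003, 0.004]]
wrist_force: [-1.0, -0.4, -0.5]
gripper_width: 0.641
```

```bash
python3 to.py .5263 -.178 .032 96.1
```

```text
t 10.1667 pos [ 0.5267 -0.1807  0.0396] yaw 95.26 q [-0.37  0.43  2.08 -0.    0.63 -2.03] F [-1.  -0.4 -0.5] T [ 0.09  0.03 -0.01] w 0.641
shift cm [ 0.76  0.28 -0.02] turn [-0.015  0.004  0.003]
```

>>> {"method": "move_arm", "body": {
  "series": [
    [[0.7,0.25,0],[-0.015,0.004,0.003],90],
    [[0,0,0],[0,0,0],255],
    [[0,0,0],[0,0,0],255],
    [[0,0,0],[0,0,0],255],
    [[0,0,0],[0,0,0],255],
    [[0,0,0],[0,0,0],255],
    [[0,0,0],[0,0,0],255],
    [[0,0,0],[0,0,0],255]
  ]
}}

```text
time: 10.83
eef_pos: [0.5282, -0.1789, 0.0353]
orientation: [[0.003, -0.105, 0.994], [-0.001, 0.994, 0.105], [-1.0, -0.001, 0.003]]
wrist_force: [0.4, 0.1, -3.7]
gripper_width: 0.197
```

```bash
python3 to.py .5263 -.178 .032 96.1
```

```text
t 10.8333 pos [ 0.5282 -0.1789  0.0353] yaw 96.05 q [-0.37  0.44  2.07  0.    0.63 -2.05] F [ 0.4  0.1 -3.7] T [ 0.07 -0.08 -0.17] w 0.197
shift cm [ 0.33  0.11 -0.18] turn [-0.001  0.003  0.001]
```

>>> {"method": "move_arm", "body": {
  "series": [
    [[0,0.7,0.02],[0.05,0,0],255],
    [[0,1.0,0.04],[0.07,0,0],255],
    [[0,1.0,0.04],[0.07,0,0],255],
    [[0,1.0,0.04],[0.07,0,0],255]
  ]
}}

```text
time: 11.17
eef_pos: [0.5291, -0.1425, 0.0353]
orientation: [[0.003, 0.161, 0.987], [-0.002, 0.987, -0.161], [-1.0, -0.001, 0.004]]
wrist_force: [2.4, 0.2, -2.2]
gripper_width: 0.195
```

```bash
cat > arc.py <<'E'
from h import *
s=r.read_state(); R=np.array(s['orientation']); d=s['eef_pos'][:2]-np.array([.6655,-.163])
print('t',round(s['time'],2),'rad',np.hypot(*d).round(4),'handle deg',(np.degrees(np.arctan2(d[1],d[0]))%360).round(2),'yaw+90',(np.degrees(np.arctan2(R[1,1],R[0,1]))+90).round(2),'z',s['eef_pos'][2].round(4),'F',s['wrist_force'].round(1),'T',s['wrist_torque'].round(2),'w',round(s['gripper_width'],3))
print('F along tool y,z',(R.T@s['wrist_force']).round(1), 'tilt',R[:2,0].round(4))
E
python3 arc.py
```

```text
t 11.17 rad 0.1379 handle deg 171.45 yaw+90 170.75 z 0.0353 F [ 2.4  0.2 -2.2] T [ 0.12 -0.4   0.61] w 0.195
F along tool y,z [2.2 0.6 2.3] tilt [ 0.0034 -0.002 ]
```

>>> {"method": "move_arm", "body": {
  "series": [
    [[0,1.0,0.04],[0.07,0,0],255],
    [[0,1.0,0.04],[0.07,0,0],255],
    [[0,1.0,0.04],[0.07,0,0],255],
    [[0,1.0,0.04],[0.07,0,0],255]
  ]
}}

```text
time: 11.5
eef_pos: [0.5415, -0.1027, 0.0353]
orientation: [[0.004, 0.437, 0.899], [-0.003, 0.899, -0.437], [-1.0, -0.001, 0.005]]
wrist_force: [3.2, -3.0, -3.0]
gripper_width: 0.193
```

```bash
python3 arc.py
```

```text
t 11.5 rad 0.1379 handle deg 154.08 yaw+90 154.07 z 0.0353 F [ 3.2 -3.  -3. ] T [-0.33 -0.39  0.36] w 0.193
F along tool y,z [ 3.1 -1.2  4.2] tilt [ 0.0039 -0.0031]
```

>>> {"method": "move_arm", "body": {
  "series": [
    [[0,0.7,0.02],[0.05,0,0],255],
    [[0,0.7,0.02],[0.05,0,0],255]
  ]
}}

```text
time: 11.67
eef_pos: [0.5488, -0.0896, 0.0353]
orientation: [[0.004, 0.529, 0.849], [-0.004, 0.849, -0.529], [-1.0, -0.001, 0.006]]
wrist_force: [1.4, -2.0, -1.6]
gripper_width: 0.197
```

```bash
python3 arc.py
```

```text
t 11.67 rad 0.1379 handle deg 147.83 yaw+90 148.05 z 0.0353 F [ 1.4 -2.  -1.6] T [-0.37 -0.06  0.23] w 0.197
F along tool y,z [ 1.6 -1.   2.3] tilt [ 0.0042 -0.0038]
```

>>> {"method": "move_arm", "body": {
  "series": [
    [[0,0.5,0.02],[0.035,0,0],255],
    [[0,0.5,0.02],[0.035,0,0],255]
  ]
}}

```text
time: 11.83
eef_pos: [0.5537, -0.0819, 0.0351]
orientation: [[0.002, 0.588, 0.809], [-0.006, 0.809, -0.588], [-1.0, -0.004, 0.005]]
wrist_force: [-20.3, -60.1, 10.4]
gripper_width: 0.209
```

```bash
python3 arc.py
```

```text
t 11.83 rad 0.1381 handle deg 144.03 yaw+90 143.95 z 0.0351 F [-20.3 -60.1  10.4] T [-10.59   3.67   0.74] w 0.209
F along tool y,z [-10.1 -60.6  19. ] tilt [ 0.0015 -0.0062]
```

>>> {"method": "move_arm", "body": {
  "series": [
    [[0,0.5,0.02],[0.035,0,0],255],
    [[0,0.5,0.02],[0.035,0,0],255]
  ]
}}

```text
time: 12.0
eef_pos: [0.5556, -0.0805, 0.0347]
orientation: [[-0.009, 0.639, 0.77], [-0.016, 0.769, -0.639], [-1.0, -0.018, 0.004]]
wrist_force: [-23.6, -56.8, 15.6]
gripper_width: 0.279
```

```bash
python3 arc.py
```

```text
t 12.0 rad 0.1374 handle deg 143.12 yaw+90 140.31 z 0.0347 F [-23.6 -56.8  15.6] T [-10.2    4.49   1.05] w 0.279
F along tool y,z [-14.4 -59.1  18.1] tilt [-0.009  -0.0165]
```

The force along the swing jumped from 1–4 N to 60 N with the handle at about 144°, so the lock nut is against its stop. Releasing.

>>> {"method": "move_arm", "body": {
  "series": [
    [[0,0,0],[0,0,0],90],
    [[0,0,0],[0,0,0],90],
    [[0,0,0],[0,0,0],90],
    [[0,0,0],[0,0,0],90],
    [[0,0,0],[0,0,0],90],
    [[0,0,0],[0,0,0],90]
  ]
}}

```text
time: 12.5
eef_pos: [0.555, -0.0826, 0.035]
orientation: [[-0.01, 0.64, 0.768], [-0.019, 0.768, -0.64], [-1.0, -0.021, 0.004]]
wrist_force: [-0.2, 0.0, 1.3]
gripper_width: 0.643
```

```bash
python3 arc.py; python3 to.py .5546 -.0815 .035 53.5
```

```text
t 12.5 rad 0.1367 handle deg 143.96 yaw+90 140.2 z 0.035 F [-0.2  0.   1.3] T [-0.05  0.04 -0.03] w 0.643
F along tool y,z [-1.3 -0.1 -0.1] tilt [-0.0105 -0.0187]
t 12.5 pos [ 0.555  -0.0826  0.035 ] yaw 50.2 q [-0.18  0.45  2.06 -0.03  0.64 -1.03] F [-0.2  0.   1.3] T [-0.05  0.04 -0.03] w 0.643
shift cm [ 0.    0.06 -0.1 ] turn [-0.058  0.003  0.021]
```

Released with no force. I'll lift, move clear towards the robot's right, and look again.

>>> {"method": "move_arm", "body": {
  "series": [
    [[-2,0,0],[0,0,0.02],90],
    [[-3,0,0],[0,0,0],90],
    [[-4,0,0],[0,0,0],90],
    [[-4,0,0],[0,0,0],90],
    [[-4,0,0],[0,0,0],90],
    [[0,2.5,-3.0],[0,0,0],90],
    [[0,2.5,-3.0],[0,0,0],90],
    [[0,2.5,-3.0],[0,0,0],90]
  ]
}}

```text
time: 13.17
eef_pos: [0.5344, 0.0338, 0.2138]
orientation: [[0.005, 0.644, 0.765], [-0.0, 0.765, -0.644], [-1.0, 0.003, 0.004]]
wrist_force: [0.1, -0.2, -0.1]
gripper_width: 0.647
```

>>> {"method": "move_arm", "body": {
  "series": [
    [[0,3.6,-1.5],[0,0,0],90],
    [[0,3.6,-1.5],[0,0,0],90],
    [[0,3.6,-1.5],[0,0,0],90],
    [[0,0,0],[0,0,0],90],
    [[0,0,0],[0,0,0],90]
  ]
}}

```text
time: 13.58
eef_pos: [0.5683, 0.1581, 0.2161]
orientation: [[0.008, 0.64, 0.768], [0.002, 0.768, -0.64], [-1.0, 0.007, 0.005]]
wrist_force: [0.6, -0.9, 0.2]
gripper_width: 0.649
```

```bash
python3 to.py .55 .08 .2 60
python3 - <<'E'
from h import *
for n in('top','side'):
    im,d=r.get_image(n)
    c=im[110:260,120:340] if n=='top' else im[90:320,90:320]
    cv2.imwrite(f'pics/{n}3.png',cv2.resize(c,None,fx=2.5,fy=2.5,interpolation=2)[:,:,::-1])
    hsv=cv2.cvtColor(im,cv2.COLOR_RGB2HSV); C=cloud(n,d)
    for z0,z1,x0,x1,y0,y1,s,nm in((.11,.13,.62,.71,-.21,-.11,1,'blue'),(.11,.13,.62,.71,.13,.23,1,'red'),(.05,.06,.53,.63,-.15,-.05,0,'sp')):
        m=(C[...,2]>z0)&(C[...,2]<z1)&(C[...,0]>x0)&(C[...,0]<x1)&(C[...,1]>y0)&(C[...,1]<y1)
        if s: m&=hsv[...,1]>120
        Q=C[m][:,:2]
        if len(Q)<10: print(n,nm,len(Q)); continue
        w,V=np.linalg.eigh(np.cov(Q.T)); print(n,nm,len(Q),Q.mean(0).round(4),(np.degrees(np.arctan2(V[1,1],V[0,1]))%180).round(1),np.sqrt(12*w).round(4))
E
```

```text
t 13.5833 pos [0.5683 0.1581 0.2161] yaw 50.22 q [ 0.23  0.2   1.96  0.    0.97 -0.64] F [ 0.6 -0.9  0.2] T [-0.01  0.04  0.04] w 0.649
shift cm [ 1.58 -7.19  3.59] turn [-0.171  0.006 -0.007]
top blue 124 [ 0.6657 -0.1619] 138.4 [0.0118 0.0571]
top red 46 [0.6829 0.1783] 8.8 [0.0085 0.0286]
top sp 356 [ 0.5786 -0.101 ] 144.1 [0.018  0.1228]
side blue 0
side red 415 [0.6667 0.186 ] 177.9 [0.0103 0.0589]
side sp 255 [ 0.5638 -0.0867] 143.3 [0.0182 0.0886]
```

View pics/top3.png

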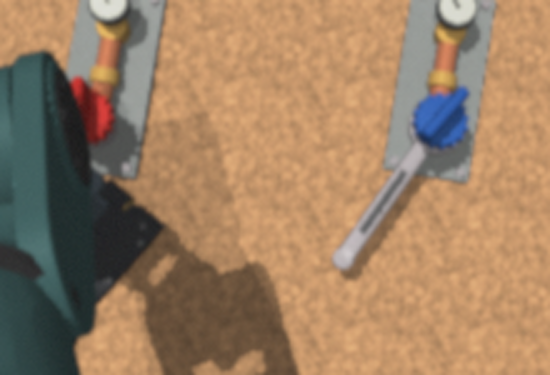

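View pics/side3.png

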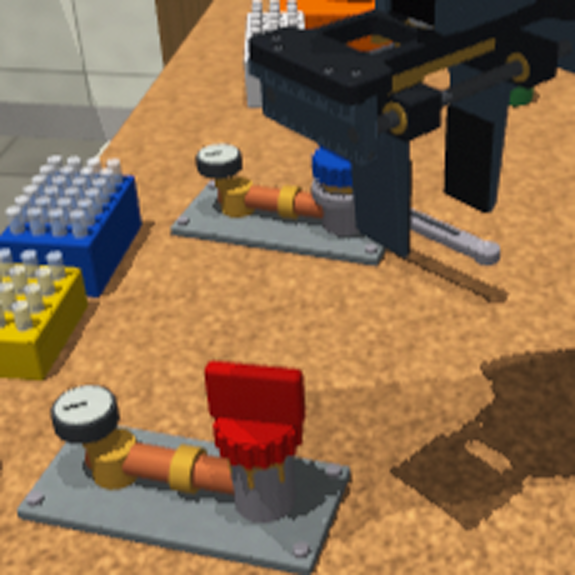

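In the top crop, the blue bar at (440,115) is still at 138°. The spanner, from (420,150) to (343,260), is at 144°, the same as at its stop. The red bar is unchanged at 177.9° in the side view, and the gripper is clear in the air.

```bash
python3 -c "
from bench import r
print(r.close_job(), r.read_state()['time'])"
```

```text
the job is handed in; nothing more can be done
the job is handed in; nothing more can be done
```

The blue water point is closed up: both nuts are at their stops, in the order asked, and I handed the job in at about 13.7 s of the 50 s allowed.

- **Blue nut:** I gripped the wing bar and turned it about 60.5° (1.06 rad) clockwise. The stop showed as wrist torque rising from 0.15 to 1.3 N m.
- **Lock nut:** I gripped the spanner handle and swung it about 42° (0.73 rad) clockwise. At the stop the force along the swing jumped from 1–4 N to about 60 N, well under the 120 N wrist limit.
- **Last checks:** After I let go of both, the top view showed the blue bar at 138.4° (138.7° just after it was turned) and the spanner at 144.1°. The side view showed the red bar at 177.9°, against 177.6° at the start. The gripper was clear in the air with about zero wrist force.
- **Checks that failed or disagreed:**
  - In the last pictures the gripper hid the blue bar from the side camera, so its final angle comes from the top view only.
  - The arm partly hid the red bar from the top camera, so its top-view angle (8.8°) was unusable and I relied on the full side view.

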